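# Clamp a jar in the capping press and hold its lid under spring pressure

### The arm

A 7-joint arm with a two-finger parallel gripper is mounted at the origin on the work surface; the furniture and walls round the work are solid. World frame = base frame: x ahead of the robot, y to its left, z up, the work surface at z = 0. Lengths are in m, angles in rad, forces in N, time in s.
With the tool pointing down it reaches from about 0.425 to 0.875 m from the base axis. Payload 4.7 kg.
Tool frame: the origin (TCP) lies midway between the tips of the shut fingers; the grasp point (between the pads) lies 19 mm behind it; x points along the fingers, z is the direction in which the jaws open and shut, and the axes are right-handed (so a half turn about x gives the same grasp; the last joint's range is limited). The gripper opens to 87 mm and grips with 3 to 60 N. Pads are 19 mm wide; open, the fingers measure 117 mm over their backs; the gripper's body (75 mm by 190 mm) begins 51 mm behind the grasp point.
Start: joints at [1.139, 0.321, -0.07, 1.45, 0.023, 1.371, -0.057], TCP at [0.28, -0.587, 0.223] pointing down, gripper open.
Joint ranges: [-2.86, 2.86], [-0.3, 2.09], [-1.38, 1.24], [0.06, 2.45], [-1.56, 4.7], [0.09, 2.05], [-2.69, 2.69]. Speed limits (rad/s): [2.57, 2.57, 3.14, 3.14, 3.14, 3.14, 3.14].

### API

Orientations are given as a rotation vector (axis times angle).
In Python, from bench import ctrl, vision, close_job gives the robot as it stands. The module is installed in compiled form; this text tells all that it offers.
- The arm moves only by the tool servo_tool, never from a script. Its argument "commands" is a list that holds one entry, the list of rows, each a list of 7 numbers: the turn, a rotation vector about the tool's x, y, z in degrees, then the shift along the tool's x, y, z in mm, then the finger opening in mm, from 0 to 87. In form: [[[wx, wy, wz, x, y, z, grip], ...]]. A call has 1 to 5 rows; each row is the pose to reach, as a shift and turn from the pose commanded when the call began, along the tool's axes at that moment; what a row does not reach only later rows make up. A row lasts 1/8 s, in which the tool goes at most 62.5 mm and 10.7 degrees, less where a joint would pass 70% of its speed; a pose out of reach is approached as far as the arm can. A call with a gripper value outside its range is refused whole. The fingers move at their own pace and stop on an object; "newtons" is the grip in N (left out, the last holds). Time passes only in rows, so rows that repeat a pose let the fingers close. It gives the time, the measured TCP pose, the force and the opening at its end, in the units of the state.
- ctrl.get_state(): the state, without advancing time (a new reading comes with each control period).
- vision.get_image(name): name is "side" or "top" or "wrist"; returns the picture (400x640x3 uint8, red, green, blue); there is no depth.
- vision.camera_info(name): a dict with "fov_y" (degrees; the focal length in pixels is half the picture's height over the tangent of half this angle, whatever the lens; pixels are square), "cx", "cy" (the principal point, pixels), "pose" (4x4, takes a point from camera to world coordinates). Camera axes: x right, y down, z forward; pixel columns grow to the right and rows downward; lengths in m; the calibration is good to about 2 mm. The wrist camera is an equidistant fisheye: a pixel r from the principal point sees the ray r / f radians off the axis. A picture is of the moment at which its call begins: read the wrist's pose just before it. camera_info takes no time and is no camera call; for the wrist camera it gives the pose at the moment of the call.
- close_job(): hands the job in, once; it reports no verdict.
The state is a dict: "time": time; "joint_positions": joint angles; "qd": joint speeds; "joint_torque": joint torques, N m; "position": TCP position; "tool_rot": TCP orientation; "ft_force": force on the tool from outside, world axes, zero at the start; "torque": the same for the moment, N m; "grip_width": opening from 0.0 (shut) to 1.0 (fully open).
Only numpy, scipy, OpenCV 4.12 (cv2) and the standard library are available. Lean on these libraries where they do the work, as an engineer would, in place of code of your own. Each camera call takes 0.05 s, during which the arm holds its last target. There are 200 camera calls.

### The job

The jar standing in the hand-lever capping press has a press-on lid that is not home yet. Slide the jaw in by its upright post until it bears on the jar and the jar sits snug against the V stop behind it, straight under the pad. Then bring the lever down until the pad has pushed the lid home and has itself sunk about halfway into its sleeve, so that the groove on its stem meets the sleeve's rim, and finish while still holding the lever down there, because it springs up if let go; leave the finished jars and the loose lids on the table alone.

Things in the scene. Friction and masses are not known exactly. Their poses are not given: they have to be found in the camera images.
- press: Grey cast bench press, fixed, place and yaw vary. Origin: on the ram axis, underside of the 14 mm base (table height). +x: away from its open front (jaw side), +z up, +y to its column (y 85 to 127, 236 mm high). Base x -215 to +80, y -63 to +63 (to +140 by the column). A head arm 42 mm wide reaches from the column over the jar to y -25, z 199 to 239. White V stop, 44 mm high, x +20 to +50.
- ram_axis (a point): Point on the ram's axis on the top of the base plate. A jar that is snug in the V stop has its axis here, within about 1 mm.
- jaw (a joint): Travel of the sliding jaw along the press's +x, m: 0 = drawn back to the front, grows as it is pushed in, about 0.065 when it bears on a jar in the V stop (end stop 0.078). The slide drags with about 2.5 N and stays where it is left; the jar adds about 1 N. It starts drawn back, clear of the jar.
- jaw_post (a point): The jaw's upright black post, to grasp or push: 17 to 19 mm thick and round, vertical, free to grip from 23 mm below this point to 18 mm above it (its top). This point is 69 mm above the table. The post stands 85 mm in front (press -x) of the jaw's face and moves with the jaw.
- jaw_face (a point): Centre of the jaw's flat white pad face (62 mm wide, 32 mm high) that meets the jar; moves with the jaw.
- jar: Filled open glass jam jar, 69 mm diameter, 112 mm high, about 0.5 kg, standing loose on the press's base plate in front of the V stop, 22 to 42 mm short of its seat and up to 6 mm to one side. Origin: centre of its underside; z up.
- lid (a joint): How far the gold press-on lid (70 mm diameter, 15 mm high) has gone down on its jar, m: 0 = standing proud, as at the start, 0.004 = home. It needs about 8 N to go down and stays down.
- lid_top (a point): Centre of the lid's flat top: 118 mm above the jar's underside when proud, 114 mm when home.
- lever (a joint): Angle of the lever, rad: 0 = up, at rest (outer end raised 0.19 rad above level), grows as the outer end is pressed down, 0.38 = lowest. It turns about a level axis parallel to the press's x. A spring returns it: at the grip about 3 N to start, 5 N just before the pad meets the lid, 11 N at the wanted hold.
- lever_grip (a point): Middle of the lever's black round grip, on its centre line: 25 to 27 mm thick, 84 mm long along the lever, free above and below. 225 mm from the pivot, which is at press y +95, 262 mm above the table; the lever runs to the press's -y side, so the grip is at press x 0, y about -130, z 304 at rest, 245 with lid home and pad sunk halfway, 220 at the bottom.
- pad (a joint): How far the round sprung pressure pad (50 mm diameter) has been pushed up into the ram's sleeve, m: 0 = fully out, 0.007 = halfway, the dark groove of its stem at the sleeve's rim, 0.014 = bottomed. Spring 2 N at the start of the travel plus 2 N per mm (16 N halfway). 1 mm of ram travel takes about 2.4 mm at the grip.
- pad_face (a point): Centre of the pad's rubber underside, on the ram axis: 146 mm above the table at rest, that is 14 mm above a proud lid. The ram goes down with the lever (95 mm from the pivot), by 36 mm at most.
- sleeve_rim (a point): Centre of the lower rim of the ram's sleeve (29 mm diameter), in which the pad's stem slides; 172 mm above the table at rest.
- full_jar_a: Finished full jar with lid, 70 mm diameter, 114 mm high, standing on the table; bystander. Origin: centre of its underside.
- full_jar_b: Another finished full jar, the same; bystander.
- spare_lid: A loose gold lid lying open side up on the table (the other lid there is fixed), 70 mm diameter, 15 mm high; bystander. Origin: centre of its underside.
Things that resemble listed ones, but are neither listed nor needed, are in the scene too. Leave any pink or turquoise look-alike of the jar alone.

How it is judged:
By the outcome, as a careful person would: the job done as asked, in the order asked, and still so for the second after the job is handed in, while the arm keeps its last pose, push and grip.
It also fails if it takes over 51 s, if anything falls off the work surface, if the arm or the gripper's body presses on something with over 40 N, if the wrist force passes 120 N, or if a joint passes its speed limit or range.

## Working session

There is one attempt and no reset: what is moved stays moved. The work goes in short steps, Python scripts to look and compute and a tool call to move; the robot and the scene stay as the last step left them, time stands still between calls to the robot, and variables do not carry over. Pictures are saved under pics/ and viewed, about 8 in all and at most 12, crops included, and the job is handed in when it is done.

Besides the shell and the picture viewer there is one more tool, called after ">>>" as name(argument=value, ...) on one line, values as JSON. servo_tool: Moves the arm, as the interface text tells. Its arguments: {"type":"object","properties":{"commands":{"type":"array"},"newtons":{"type":"number"}},"required":["commands"]}

```bash
mkdir -p pics
cat > h.py <<'E'
import numpy as np, cv2
from bench import ctrl, vision
def cam(n):
    i=vision.camera_info(n); return i,200/np.tan(np.radians(i['fov_y'])/2),np.array(i['pose'])
def ray(n,u,v,c=None):
    i,f,T=c or cam(n); d=np.array([u-i['cx'],v-i['cy']],float)
    if n=='wrist':
        r=np.hypot(*d); th=r/f; d=np.r_[d/max(r,1e-9)*np.sin(th),np.cos(th)]
    else: d=np.r_[d/f,1]
    d/=np.linalg.norm(d); return T[:3,3],T[:3,:3]@d
def onz(n,u,v,z,c=None):
    o,d=ray(n,u,v,c); return o+d*(z-o[2])/d[2]
def tri(a,b):
    (o1,d1),(o2,d2)=a,b; A=np.c_[d1,-d2]; s=np.linalg.lstsq(A,o2-o1,rcond=None)[0]
    p,q=o1+d1*s[0],o2+d2*s[1]; return (p+q)/2,np.linalg.norm(p-q)
def proj(n,P,c=None):
    i,f,T=c or cam(n); p=T[:3,:3].T@(np.array(P)-T[:3,3])
    if n=='wrist':
        r=np.hypot(p[0],p[1]); th=np.arctan2(r,p[2]); return i['cx']+f*th*p[0]/r,i['cy']+f*th*p[1]/r
    return i['cx']+f*p[0]/p[2],i['cy']+f*p[1]/p[2]
E
python3 - <<'E'
from h import *
np.set_printoptions(precision=3,suppress=True)
for n in('top','side','wrist'):
    im=vision.get_image(n); cv2.imwrite(f'pics/{n}0.png',im[...,::-1])
    i,f,T=cam(n);print(n,f,i['cx'],i['cy']);print(T)
s=ctrl.get_state();print({k:s[k] for k in('time','position','tool_rot','ft_force','grip_width')})
E
```

```text
top 422.07088323652613 326.65810203674096 200.95473717959467
[[-0.007 -0.981  0.195  0.243]
 [-1.     0.009  0.011 -0.033]
 [-0.013 -0.195 -0.981  1.514]
 [ 0.     0.     0.     1.   ]]
side 371.80119292710316 321.8032379009932 200.0851740712883
[[-0.842 -0.218  0.494 -0.043]
 [-0.54   0.345 -0.768  0.84 ]
 [-0.003 -0.913 -0.408  0.654]
 [ 0.     0.     0.     1.   ]]
wrist 309.70691628693146 321.2087621575101 198.30775689316872
[[ 0.431 -0.863 -0.262  0.352]
 [-0.902 -0.413 -0.123 -0.552]
 [-0.002  0.29  -0.957  0.384]
 [ 0.     0.     0.     1.   ]]
{'time': 0.15, 'position': array([ 0.28 , -0.586,  0.222]), 'tool_rot': array([ 0.876,  1.389, -0.874]), 'ft_force': array([ 0.041, -0.161, -0.084]), 'grip_width': 1.0004521671256985}
```

View pics/top0.png

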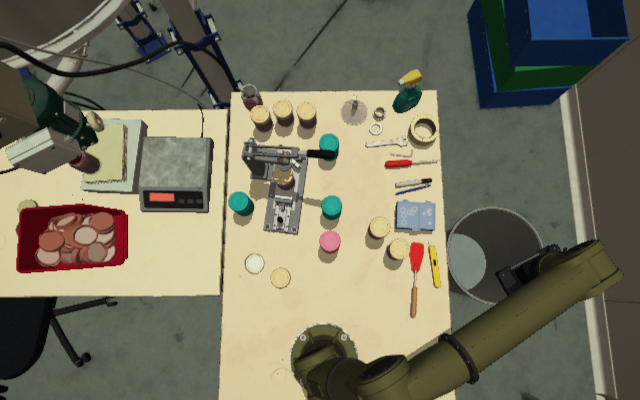

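View pics/side0.png

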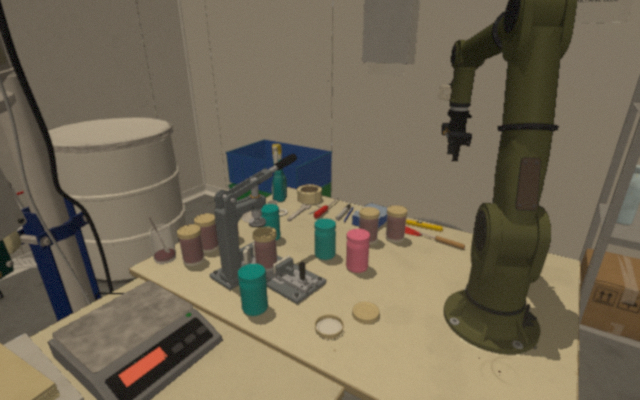

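The top view shows the press at about (285,185), the lever grip at (322,154) pointing right (-y), and the jaw post near (281,217). The robot base is at (322,355). In the side view the press is at about (255,240), its grip at (287,160) and its post at (302,270). I'll zoom in.

Run:
```python
import cv2,numpy as np
a=cv2.imread('pics/top0.png')[125:245,220:350];b=cv2.imread('pics/side0.png')[145:305,200:340]
a=cv2.resize(a,None,fx=3,fy=3,interpolation=cv2.INTER_CUBIC)
b=cv2.resize(b,None,fx=2.9,fy=3,interpolation=cv2.INTER_CUBIC)
c=np.zeros((480,800,3),np.uint8);c[:360,:390]=a;c[:480,394:800]=b[:,:406]
cv2.imwrite('pics/z0.png',c)
```

```text
(no output)
```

View pics/z0.png

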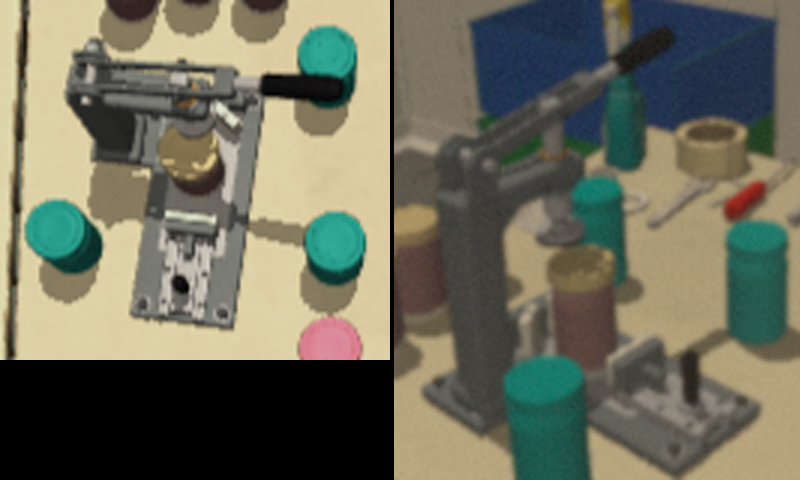

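Run:
```python
from h import *
np.set_printoptions(precision=4,suppress=True)
print('post',tri(ray('top',280.3,218.9),ray('side',301.7,263.3)), onz('top',280.3,218.9,.087))
print('g in',tri(ray('top',308,153.7),ray('side',276.9,167.7)))
print('g out',tri(ray('top',334.3,155),ray('side',295.9,156.7)))
A=onz('top',264.3,230,.014);B=onz('top',298,234,.014);C=onz('top',307.3,156.7,.014);print(A,B,C)
y=B-A;print('w',np.hypot(*y[:2]),np.degrees(np.arctan2(y[1],y[0]))+90)
x=C-B;print('l',np.hypot(*x[:2]),np.degrees(np.arctan2(x[1],x[0])))
for n,p in(('lidtop',(220+190/3,125+153/3)),):print(n,onz('top',*p,.132))
s=ctrl.get_state()
from scipy.spatial.transform import Rotation as R
print(R.from_rotvec(s['tool_rot']).as_matrix())
```

```text
post (array([0.4682, 0.1448, 0.0785]), np.float64(0.0037114072455918627)) [0.4652 0.1428 0.087 ]
g in (array([0.6311, 0.0365, 0.2939]), np.float64(0.00020896333230993236))
g out (array([ 0.6207, -0.0431,  0.3085]), np.float64(0.0020442969211417468))
[0.4369 0.2086 0.014 ] [0.4215 0.0877 0.014 ] [0.7086 0.0551 0.014 ]
w 0.12187379505049943 -7.239378988647886
l 0.2889097446693379 -6.46795993604944
lidtop [0.6049 0.1292 0.132 ]
[[-0.0007  0.9023  0.4312]
 [ 0.0013  0.4312 -0.9023]
 [-1.     -0.0001 -0.0015]]
```

Fitted press: yaw about -7°, origin about (0.642, 0.124), post at about (0.467, 0.143). I'll head above the post with the jaws opening along press y.

>>> servo_tool(commands=[[[-10, 0, 0, 0, 51, -28, 87], [-20, 0, 0, 0, 102, -56, 87], [-30, 0, 0, 0, 153, -84, 87], [-40, 0, 0, 0, 204, -112, 87], [-50, 0, 0, 0, 255, -140, 87]]])

```text
time: 0.78
position: [0.4507, -0.3485, 0.2224]
tool_rot: [0.193, 1.562, -0.194]
ft_force: [0.5, 0.4, -0.1]
grip_width: 1.002
```

```bash
cat >> h.py <<'E'
from scipy.spatial.transform import Rotation as R
YAW=np.radians(-6.9)
def goal(p,yawz,tilt=None):
    """shift (mm) and turn (deg) in present tool axes to TCP p, tool down, z axis at yawz deg"""
    s=ctrl.get_state(); M=R.from_rotvec(s['tool_rot']).as_matrix()
    a=np.radians(yawz); z=np.array([np.cos(a),np.sin(a),0]); x=np.array([0,0,-1.]); T=np.c_[x,np.cross(z,x),z]
    if tilt is not None: T=R.from_rotvec(tilt).as_matrix()@T
    print('turn',np.degrees(R.from_matrix(M.T@T).as_rotvec()).round(1),'shift',(1000*M.T@(np.array(p)-s['position'])).round(1))
def st():
    s=ctrl.get_state(); print(*[f"{k}={np.round(s[k],4)}" for k in('time','position','ft_force','grip_width','joint_positions')])
E
python3 -c "
from h import *
st();goal((.467,.143,.19),83.1)"
```

```text
time=0.775 position=[ 0.4507 -0.3485  0.2224] ft_force=[ 0.4967  0.3531 -0.1159] grip_width=1.0023 joint_positions=[ 0.9122  0.1681 -0.337   1.6464  0.0572  1.3367  0.3197]
turn [-97.2  -0.    0. ] shift [  32.3  480.6 -104.2]
```

>>> servo_tool(commands=[[[-10, 0, 0, 0, 50, -11, 87], [-20, 0, 0, 0, 100, -22, 87], [-30, 0, 0, 0, 150, -33, 87], [-40, 0, 0, 0, 200, -44, 87], [-50, 0, 0, 0, 250, -54, 87]]])

```text
time: 1.4
position: [0.4598, -0.093, 0.2225]
tool_rot: [-0.491, 1.515, 0.49]
ft_force: [0.4, -0.3, 1.1]
grip_width: 1.0
```

```bash
python3 -c "
from h import *
st();goal((.467,.143,.20),83.1)"
```

```text
time=1.4 position=[ 0.4598 -0.093   0.2225] ft_force=[ 0.3947 -0.3336  1.0962] grip_width=1.0004 joint_positions=[ 0.7344 -0.0513 -0.5671  1.8619 -0.0279  1.3229  0.8007]
turn [-47.2  -0.    0. ] shift [ 22.3 187.1 144.2]
```

>>> servo_tool(commands=[[[-9.4, 0, 0, 0, 37, 29, 87], [-18.8, 0, 0, 0, 75, 58, 87], [-28.3, 0, 0, 0, 112, 87, 87], [-37.8, 0, 0, 10, 150, 115, 87], [-47.2, 0, 0, 22, 187, 144, 87]]])

```text
time: 2.02
position: [0.4685, 0.1425, 0.2005]
tool_rot: [-1.12, 1.264, 1.118]
ft_force: [0.3, 0.3, 0.1]
grip_width: 0.997
```

```bash
python3 -c "
from h import *
st()
cv2.imwrite('pics/w1.png',vision.get_image('wrist')[...,::-1])
print(proj('wrist',(.467,.143,.087)))"
```

```text
time=2.025 position=[0.4685 0.1425 0.2005] ft_force=[0.3223 0.3494 0.1364] grip_width=0.9972 joint_positions=[ 0.4708  0.0272 -0.8242  1.8445  0.022   1.2779  1.0896]
(np.float64(313.38777487167465), np.float64(196.6724347730509))
```

View pics/w1.png

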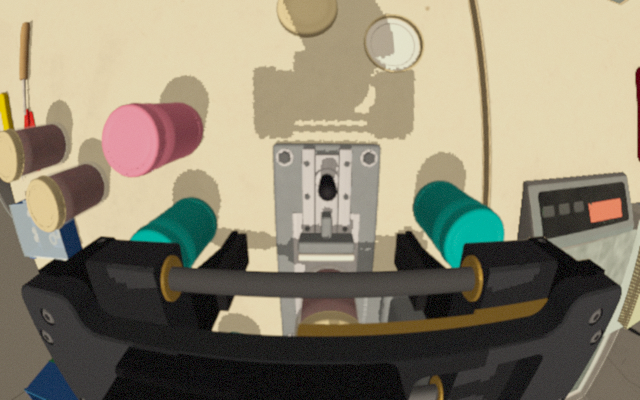

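Run:
```python
from h import *
np.set_printoptions(precision=4,suppress=True)
im=cv2.imread('pics/w1.png')
cv2.imwrite('pics/w1z.png',cv2.resize(im[135:265,260:400],None,fx=4,fy=4,interpolation=cv2.INTER_CUBIC))
i,f,T=cam('wrist');print(T)
for uv in((327,180),(327,188),(327,196)):print(onz('wrist',*uv,.087))
A=onz('wrist',275,144,.014);B=onz('wrist',380,145,.014);print(A,B,np.linalg.norm(A-B),np.degrees(np.arctan2(*(A-B)[1::-1])))
print(proj('top',(.467,.143,.087)))
```

```text
[[ 0.1084  0.9521  0.2858  0.3876]
 [ 0.9941 -0.1051 -0.027   0.1577]
 [ 0.0043  0.287  -0.9579  0.3612]
 [ 0.      0.      0.      1.    ]]
[0.4527 0.1571 0.087 ]
[0.4601 0.1563 0.087 ]
[0.4677 0.1556 0.087 ]
[0.4217 0.103  0.014 ] [0.4355 0.2213 0.014 ] 0.11910838813828309 -96.66866206269184
(np.float64(280.2479193540092), np.float64(218.3945406870759))
```

View pics/w1z.png

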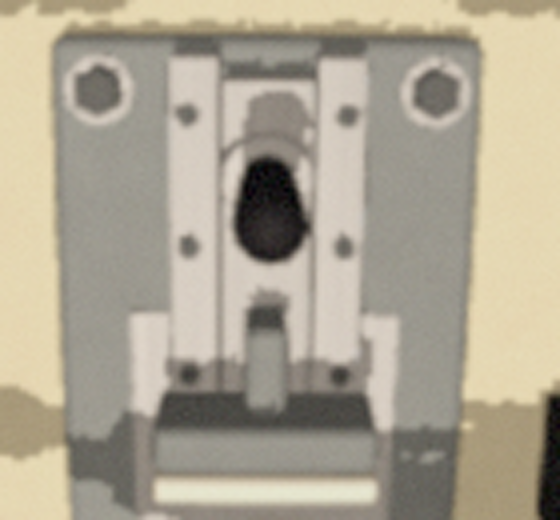

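Post top is at pixel (327.5,193) in the wrist view, about centred between the fingers and a few mm to +y. That disagrees with the top view by about 13 mm in y, so I'll check the state and take a fresh reading.

Run:
```python
from h import *
np.set_printoptions(precision=4,suppress=True)
st(); im=vision.get_image('wrist'); st(); cv2.imwrite('pics/w2.png',im[...,::-1]); c=cam('wrist');print(c[2])
M=R.from_rotvec(ctrl.get_state()['tool_rot']).as_matrix();print(M)
g=im.max(2).astype(int)
m=((g<45)*255).astype(np.uint8);m[:, :300]=0;m[:,360:]=0;m[:165]=0;m[215:]=0
ys,xs=np.nonzero(m);print(xs.min(),xs.max(),xs.mean(),ys.min(),ys.max(),ys.mean())
for r in range(ys.min(),ys.max()+1,3):print(r,xs[ys==r].min(),xs[ys==r].max())
t=vision.get_image('top');cv2.imwrite('pics/t2.png',cv2.resize(t[100:300,200:400],None,fx=3,fy=3)[...,::-1])
print('tcp in top',proj('top',ctrl.get_state()['position']))
```

```text
time=2.075 position=[0.4666 0.1501 0.1993] ft_force=[-0.7515  5.0267 -0.5608] grip_width=0.9996 joint_positions=[ 0.4661  0.0306 -0.8326  1.8447  0.0189  1.2755  1.0908]
time=2.125 position=[0.4667 0.1472 0.1997] ft_force=[-0.7961  0.4785 -0.293 ] grip_width=1.001 joint_positions=[ 0.468   0.0292 -0.8293  1.8448  0.0191  1.2778  1.0888]
[[ 0.1155  0.9517  0.2846  0.3878]
 [ 0.9933 -0.1114 -0.0308  0.1557]
 [ 0.0024  0.2862 -0.9582  0.3616]
 [ 0.      0.      0.      1.    ]]
[[-0.0018 -0.9933  0.1151]
 [ 0.0028  0.1151  0.9933]
 [-1.      0.0021  0.0026]]
311 327 319.05426356589146 178 202 189.45348837209303
178 317 321
181 315 324
184 313 324
187 313 325
190 312 326
193 311 327
196 312 326
199 312 325
202 318 319
tcp in top (np.float64(275.6152958012456), np.float64(212.78090986645537))
```

View pics/t2.png

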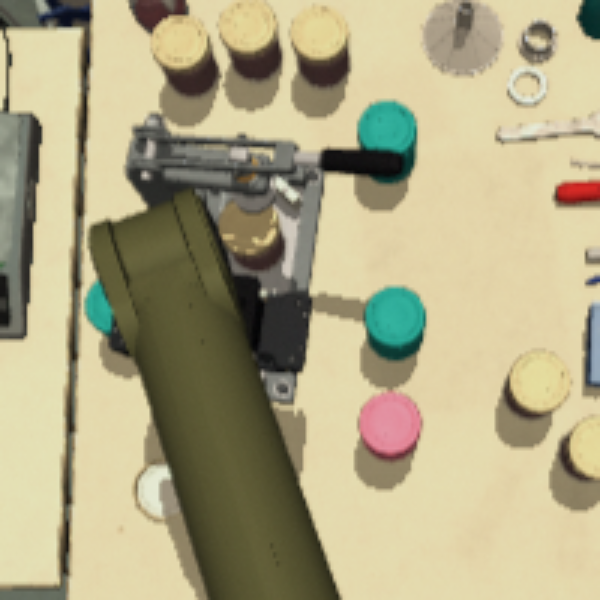

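The arm was still swinging when I took the first wrist picture. I'll re-measure now that it has settled.

Run:
```python
from h import *
np.set_printoptions(precision=4,suppress=True)
for k in range(3):
    c=cam('wrist'); im=vision.get_image('wrist');g=im.max(2).astype(int)
    m=g<45;m[:, :300]=0;m[:,360:]=0;m[:165]=0;m[215:]=0
    ys,xs=np.nonzero(m);v=ys.max()-8;u=xs[abs(ys-v)<5].mean();print(u,v,onz('wrist',u,v,.087,c),ctrl.get_state()['position'])
A=onz('wrist',0,0,.014)
print('left tq',onz('top',240,202,.115),'right tq',onz('top',331.7,205.7,.115))
goal((.467,.143,.10),83.1)
```

```text
325.5670103092784 192 [0.4647 0.1481 0.087 ] [0.468  0.1418 0.2001]
327.8494623655914 191 [0.4648 0.1481 0.087 ] [0.4685 0.1405 0.2003]
329.07865168539325 191 [0.4654 0.1479 0.087 ] [0.4687 0.1399 0.2005]
left tq [0.5199 0.2769 0.115 ] right tq [ 0.5044 -0.0335  0.115 ]
turn [-0.5 -0.  -0. ] shift [100.5   2.1   2.9]
```

>>> servo_tool(commands=[[[0, 0, 0, 15, 1, 1, 87], [0, 0, 0, 32, 1, 2, 87], [0, 0, 0, 49, 2, 3, 87], [0, 0, 0, 66, 2, 3, 87], [0, 0, 0, 80, 2, 4, 87]]])

```text
time: 2.95
position: [0.4667, 0.1453, 0.119]
tool_rot: [-1.115, 1.267, 1.116]
ft_force: [-0.2, 0.1, 0.2]
grip_width: 0.999
```

Run:
```python
from h import *
np.set_printoptions(precision=4,suppress=True)
for k in range(2):
    c=cam('wrist'); im=vision.get_image('wrist');g=im.max(2).astype(int)
    m=((g<45)*255).astype(np.uint8)
    n,l,s,ce=cv2.connectedComponentsWithStats(m);print([(a.tolist(),b.round(0).tolist()) for a,b in zip(s,ce) if 100<a[4]<4000 and 250<b[0]<390]);print(proj('wrist',(.466,.147,.087),c),ctrl.get_state()['position'])
cv2.imwrite('pics/w3.png',im[...,::-1])
goal((.466,.147,.060),83.1)
```

```text
[([315, 199, 23, 38, 619], [326.0, 217.0])]
(np.float64(324.0778179975048), np.float64(227.33058755646448)) [0.4656 0.1452 0.1176]
[([315, 200, 24, 40, 646], [326.0, 219.0])]
(np.float64(324.4306856662449), np.float64(229.64833442658085)) [0.4658 0.1453 0.1186]
turn [-0.3 -0.  -0.2] shift [58.6 -0.1  1.8]
```

>>> servo_tool(commands=[[[0, 0, 0, 14, 0, 1, 87], [0, 0, 0, 28, 0, 2, 87], [0, 0, 0, 42, 0, 3, 87], [0, 0, 0, 54, 0, 3, 87], [0, 0, 0, 58, 0, 3, 87]]])

```text
time: 3.68
position: [0.4668, 0.1482, 0.0614]
tool_rot: [-1.115, 1.268, 1.117]
ft_force: [-0.1, 0.2, 0.5]
grip_width: 1.0
```

>>> servo_tool(commands=[[[0, 0, 0, 0, 0, 0, 60], [0, 0, 0, 0, 0, 0, 30], [0, 0, 0, 0, 0, 0, 10], [0, 0, 0, 0, 0, 0, 10], [0, 0, 0, 0, 0, 0, 10]]], newtons=15)

```text
time: 4.3
position: [0.4675, 0.1483, 0.0627]
tool_rot: [-1.116, 1.266, 1.115]
ft_force: [0.3, -0.1, -1.0]
grip_width: 0.514
```

>>> servo_tool(commands=[[[0, 0, 0, 0, 0, 0, 8], [0, 0, 0, 0, 0, 0, 8], [0, 0, 0, 0, 0, 0, 8], [0, 0, 0, 0, 0, 0, 8]]])

```text
time: 4.8
position: [0.4674, 0.1484, 0.0625]
tool_rot: [-1.115, 1.266, 1.115]
ft_force: [-0.4, 0.1, -0.5]
grip_width: 0.208
```

```bash
python3 -c "
from h import *
st();goal((.466+.060*np.cos(YAW),.148+.060*np.sin(YAW),.06),83.1)"
```

```text
time=4.8 position=[0.4674 0.1484 0.0625] ft_force=[-0.416   0.0805 -0.5447] grip_width=0.2082 joint_positions=[ 0.3998  0.2107 -0.8205  1.9972  0.1821  1.0072  0.9366]
turn [-0.4 -0.   0. ] shift [  2.5 -58.6  -0.2]
```

>>> servo_tool(commands=[[[0, 0, 0, 0, -5, 0, 8], [0, 0, 0, 0, -13, 0, 8], [0, 0, 0, 0, -21, 0, 8], [0, 0, 0, 0, -28, 0, 8], [0, 0, 0, 0, -34, 0, 8]]])

```text
time: 5.42
position: [0.5016, 0.144, 0.0625]
tool_rot: [-1.115, 1.267, 1.116]
ft_force: [-3.4, 0.0, 4.1]
grip_width: 0.209
```

>>> servo_tool(commands=[[[0, 0, 0, 0, -5, 0, 8], [0, 0, 0, 0, -10, 0, 8], [0, 0, 0, 0, -15, 0, 8], [0, 0, 0, 0, -19, 0, 8], [0, 0, 0, 0, -22, 0, 8]]])

```text
time: 6.05
position: [0.5231, 0.1412, 0.0625]
tool_rot: [-1.115, 1.267, 1.115]
ft_force: [-4.8, -0.7, 3.8]
grip_width: 0.204
```

Run:
```python
from h import *
st()
w=vision.get_image('wrist');s=vision.get_image('side')
cv2.imwrite('pics/s4.png',cv2.resize(s[145:305,200:340],None,fx=4,fy=3.7,interpolation=2)[...,::-1])
cv2.imwrite('pics/w4.png',w[...,::-1])
st()
```

```text
time=6.05 position=[0.5231 0.1412 0.0625] ft_force=[-4.8033 -0.733   3.7585] grip_width=0.2039 joint_positions=[ 0.3674  0.3268 -0.7779  1.8784  0.264   1.0422  0.9251]
time=6.15 position=[0.5235 0.1411 0.0625] ft_force=[-2.6629 -1.6856  2.0831] grip_width=0.2071 joint_positions=[ 0.3675  0.3268 -0.7777  1.8783  0.2644  1.0413  0.9251]
```

>>> servo_tool(commands=[[[0, 0, 0, 0, -1.5, 0, 8], [0, 0, 0, 0, -3, 0, 8], [0, 0, 0, 0, -4.5, 0, 8], [0, 0, 0, 0, -6, 0, 8]]])

```text
time: 6.65
position: [0.5255, 0.1409, 0.0624]
tool_rot: [-1.114, 1.273, 1.12]
ft_force: [-14.5, -1.1, 14.0]
grip_width: 0.205
```

>>> servo_tool(commands=[[[0, 0, 0, 0, -1, 0, 8], [0, 0, 0, 0, -2, 0, 8]]])

```text
time: 6.9
position: [0.5258, 0.1408, 0.0622]
tool_rot: [-1.113, 1.275, 1.122]
ft_force: [-16.8, -0.8, 14.2]
grip_width: 0.205
```

The force rose to about 17 N at roughly 58.5 mm of travel, so the jaw is bearing on something. I'll look to see whether the jar is seated.

Run:
```python
from h import *
st()
w=vision.get_image('wrist');s=vision.get_image('side');t=vision.get_image('top')
a=cv2.resize(s[150:300,205:335],(400,460),interpolation=2);b=cv2.resize(w[220:360,240:400],(400,350),interpolation=2);cc=cv2.resize(t[130:200,240:320],(400,350),interpolation=2)
c=np.zeros((600,800,3),np.uint8);c[:460,:400]=a;c[:300,400:]=b[:300];c[300:,400:]=cc[:300]
cv2.imwrite('pics/s5.png',c[...,::-1])
np.savez('p5.npz',w=w,s=s,t=t,T=cam('wrist')[2])
```

```text
time=6.9 position=[0.5258 0.1408 0.0622] ft_force=[-16.7962  -0.8271  14.1954] grip_width=0.2047 joint_positions=[ 0.362   0.3408 -0.7741  1.8638  0.2697  1.0561  0.925 ]
```

View pics/s5.png

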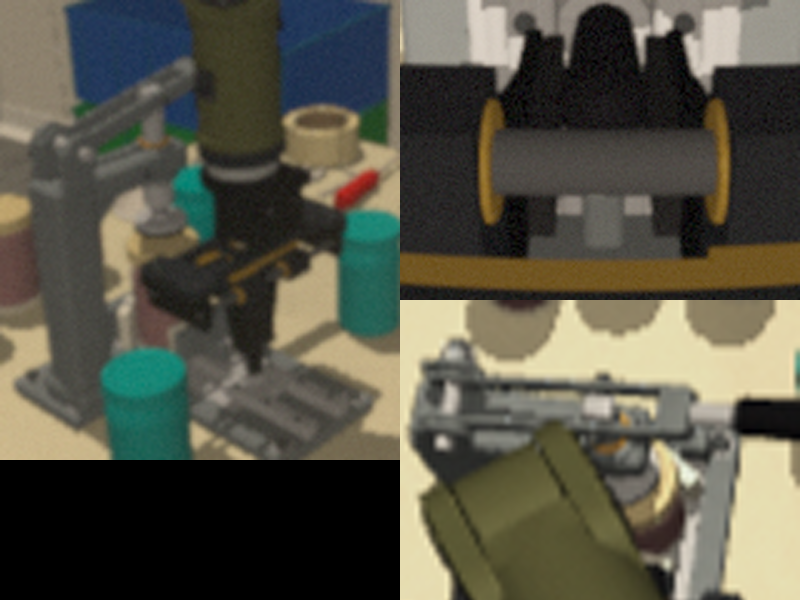

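The jaw appears to have started at about 5–6 mm of travel, judging by the distance from the front edge to the post. That puts it at about 64 mm now, consistent with seated. I'll add a firmer nudge, then release and check from above.

>>> servo_tool(commands=[[[0, 0, 0, 0, -2, 0, 8], [0, 0, 0, 0, -4, 0, 8], [0, 0, 0, 0, -4, 0, 8]]])

```text
time: 7.42
position: [0.5284, 0.1405, 0.0611]
tool_rot: [-1.112, 1.277, 1.124]
ft_force: [-17.8, -0.9, 10.6]
grip_width: 0.205
```

>>> servo_tool(commands=[[[0, 0, 0, 0, 4, 0, 8], [0, 0, 0, 0, 7, 0, 8], [0, 0, 0, 0, 9, 0, 8]]])

```text
time: 7.8
position: [0.5265, 0.1408, 0.0615]
tool_rot: [-1.115, 1.265, 1.115]
ft_force: [3.1, 1.8, -12.1]
grip_width: 0.203
```

>>> servo_tool(commands=[[[0, 0, 0, 0, -2, 0, 8], [0, 0, 0, 0, -4, 0, 8], [0, 0, 0, 0, -6, 0, 8], [0, 0, 0, 0, -6, 0, 8]]])

```text
time: 8.3
position: [0.5283, 0.1405, 0.0614]
tool_rot: [-1.113, 1.273, 1.121]
ft_force: [-8.4, 1.7, -5.9]
grip_width: 0.204
```

>>> servo_tool(commands=[[[0, 0, 0, 0, -6, 0, 30], [0, 0, 0, 0, -4, 0, 40], [0, 0, 0, 0, 0, 0, 50], [0, 0, 0, 0, 2, 0, 60], [0, 0, 0, 0, 2, 0, 60]]])

```text
time: 8.93
position: [0.5299, 0.1404, 0.0628]
tool_rot: [-1.116, 1.266, 1.115]
ft_force: [-0.2, -0.5, -0.9]
grip_width: 0.652
```

>>> servo_tool(commands=[[[0, 0, 0, -12, 0, 0, 87], [0, 0, 0, -30, 0, 0, 87], [0, 0, 0, -55, 0, 0, 87], [0, 0, 0, -80, 10, 0, 87], [0, 0, 0, -100, 30, 0, 87]]])

```text
time: 9.55
position: [0.501, 0.1446, 0.165]
tool_rot: [-1.116, 1.264, 1.114]
ft_force: [-0.4, -0.9, 0.5]
grip_width: 0.992
```

>>> servo_tool(commands=[[[0, 0, 0, -20, 15, 0, 87], [0, 0, 0, -40, 30, 0, 87], [0, 0, 0, -50, 45, 0, 87], [0, 0, 0, -50, 50, 0, 87], [0, 0, 0, -50, 50, 0, 87]]])

```text
time: 10.18
position: [0.4507, 0.1505, 0.2128]
tool_rot: [-1.116, 1.266, 1.114]
ft_force: [-0.2, -0.4, -0.6]
grip_width: 0.996
```

Run:
```python
from h import *
st()
for k in range(4): w0=vision.get_image('wrist')
c=cam('wrist');w=vision.get_image('wrist');s=vision.get_image('side');t=vision.get_image('top')
np.savez('p6.npz',w=w,s=s,t=t,T=c[2])
o=np.zeros((600,800,3),np.uint8)
o[:300,:480]=cv2.resize(w[:,:],(480,300),interpolation=3)
o[300:,:400]=cv2.resize(t[135:240,245:315],(400,600),interpolation=2)[:300]
o[0:,480:]=cv2.resize(s[150:300,220:320],(400,600),interpolation=2)[:,40:360]
cv2.imwrite('pics/m6.png',o[...,::-1]); st()
```

```text
time=10.175 position=[0.4507 0.1505 0.2128] ft_force=[-0.196  -0.401  -0.5752] grip_width=0.9957 joint_positions=[ 0.4839 -0.0273 -0.838   1.8571 -0.02    1.3022  1.0956]
time=10.525 position=[0.4506 0.1505 0.2122] ft_force=[-0.7508 -0.424   0.5124] grip_width=1.0027 joint_positions=[ 0.4836 -0.0253 -0.8376  1.8569 -0.0202  1.3022  1.0956]
```

View pics/m6.png

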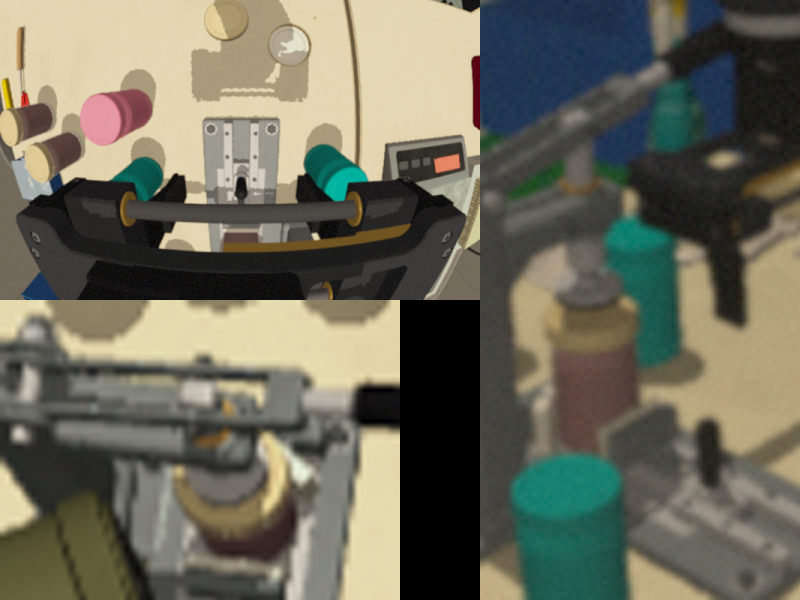

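Both views show the jar under the pad and the jaw against it. The side view hints at a 1–3 mm offset, so I'll measure edges.

Run:
```python
from h import *
np.set_printoptions(precision=4,suppress=True,linewidth=200)
d=np.load('p6.npz');s=d['s'].astype(int)
z=np.load('p5.npz')
for r in list(range(212,226,1)): # pad+lid rows
    print(r,' '.join(f"{a-b:4d}" for a,b in zip(s[r,230:264,0],s[r,230:264,2])))
print()
for r in range(206,226,2): print(r,' '.join(f"{a:4d}" for a in s[r,230:264,1]))
for P in((.642,.124,.172),(.642,.124,.146),(.642,.124,.132)):print(proj('side',P))
```

```text
212    6    6    8    5    5    3    5    7    6    5    6    2    8   10   10   16   21   28   30   35   33   25   16   13   13   14   14   12   13   10    5  -20  -50  -76
213    6    8    2    6    5    4    6    6    4    5    7    8    8   15   23   26   33   33   35   38   35   28   18   12   14   10   11   13   13   12    6  -13  -41  -56
214    3    5    8    4    7    8    6    6    4    7    8    7   17   21   32   34   35   37   37   35   37   26   19   15   12   12   13   12   13   11    6  -13  -44  -57
215    6    5    7    8    8    5    4    7    8    7    6   13   22   29   33   36   39   38   39   36   38   32   19   16   14   15   12   14   12   10    2  -19  -45  -59
216    6    7    5    5    5    7    7    9   10    4   12   20   25   33   35   36   35   40   40   40   37   31   22   16   12   15   15   13   13    9    0  -21  -41  -56
217    5    6    5    3    7    1    4    6    8    9   18   25   32   35   36   35   38   39   41   39   40   33   27   18   16   12   15   12   12   10    1   -9  -19  -35
218    6    7    6    7    6    6    3    8    7   11   
[... 2569 characters left out ...]
  65   62   62   60   64   66   90  122  151  155  157  157  155  155  158  158  157  155  145  148  142  126  104   96   97   95   90   84   82   85   84   84
222   67   65   67   70   65   67   63   86  127  154  166  165  168  164  163  158  151  148  146  132  126  122  108   92   87   89   84   86   86   83   82   84   85   84
224   67   65   68   65   65   66   66   98  143  162  165  169  166  164  167  168  165  160  130  100   88   88   93   90   91   89   92   92   89   94   94   89   80   72
(np.float64(257.1354378033264), np.float64(215.00329443584982))
(np.float64(257.7864061209651), np.float64(222.91680187733286))
(np.float64(258.13173371600055), np.float64(227.11478266843366))
```

Run:
```python
from h import *
d=np.load('p6.npz');s=d['s'].astype(int)
def edges(r,chan,lo,hi,thr):
    v=chan[r];x=np.arange(lo,hi);g=v[lo:hi]>thr if thr>0 else v[lo:hi]<-thr
    i=np.nonzero(g)[0];a,b=i[0]+lo,i[-1]+lo
    f=lambda p,q:p+(abs(thr)-v[p])/(v[q]-v[p])
    return f(a-1,a),f(b,b+1)
rb=(s[...,0]-s[...,2])
for r in range(228,240):
    try:e=edges(r,rb,241,278,35);print('lid',r,np.round(e,1),round(sum(e)/2,2))
    except Exception as x:print(r,x)
for r in range(192,227,1):print(r,' '.join(f"{a:3d}" for a in s[r,244:274,1]))
```

```text
lid 228 [219.  268.1] 243.53
lid 229 [264.  267.7] 265.86
lid 230 [229.  267.7] 248.35
lid 231 [235.8 268.1] 251.95
lid 232 [251.5 267.8] 259.64
lid 233 [262.  267.3] 264.65
lid 234 [233.7 266.9] 250.29
lid 235 [ -inf 266.3] -inf
lid 236 [237.8 265.2] 251.5
lid 237 [239.6 263.8] 251.68
lid 238 [241.2 261.2] 251.25
lid 239 [243.  247.9] 245.44
192  64  66  65  65  77  79  82  90  94  99 102  97  89  82  77  78  78  75  75  74  74  71  61  47  38  36  36  42  47  42
193  67  64  68  75  76  80  83  88  95 100 101 100  95  85  77  69  79  77  78  78  77  75  62  48  32  32  33  39  37  42
194  72  75  73  79  76  76  86  94  98 100 102  97  92  85  71  74  79  81  82  74  81  75  58  42  33  31  36  31  30  35
195  80  77  70  77  78  85  95  95  95  99 100  97  94  86  75  77  87  85  87  83  77  71  57  35  30  30  28  31  36  32
196  76  75  78  78  87  89  89  89  98  96  95  92  88  79  71  74  77  86  90  88  82  80  69  54  43  30  35  28  33  29
197  81  81  84  86  86  84  85  82  93  91  85  83  81  74  71  65  66  75  83  86  78  86 100  98  71  44  32  31  33  29
198  86  93
[... 2954 characters left out ...]
94  92  91
222 163 158 151 148 146 132 126 122 108  92  87  89  84  86  86  83  82  84  85  84  80  83  89  92  92  95  92  92  92  87
223 165 165 163 157 133 107  99  98  94  87  90  86  82  86  89  90  91  89  85  82  84  87  95  93  97  96  96  91  91  88
224 167 168 165 160 130 100  88  88  93  90  91  89  92  92  89  94  94  89  80  72  81 108 121 113 100  94  92  94  91  90
225 166 168 166 157 136 109  82  78  85  84  89  91  91  89  87  84  85  77  68  64  88 126 141 130 116 103  96  89  88  91
226 168 167 163 159 148 128 102  78  69  69  75  76  75  74  68  64  65  67  70  74  90 115 131 135 123 103  95  90  93  86<stdin>:6: RuntimeWarning: divide by zero encountered in scalar divide
```

Edge positions: the pad centre column is 256.4. The lid's right edge at 267.9 with a 23.4 px width puts its centre at about 256.2, so the jar is seated under the pad within about 1 mm. Now the lever: rise, turn 90° and go above the grip.

>>> servo_tool(commands=[[[9, 0, 0, -35, 0, 0, 87], [18, 0, 0, -70, 0, -10, 87], [27, 0, 0, -105, 0, -30, 87], [36, 0, 0, -135, -15, -50, 87], [45, 0, 0, -158, -35, -70, 87]]])

```text
time: 11.15
position: [0.4769, 0.0762, 0.3721]
tool_rot: [-0.513, 1.508, 0.511]
ft_force: [0.3, 1.0, -0.1]
grip_width: 1.0
```

```bash
python3 -c "
from h import *
st();goal((.6264,-.005,.37),-6.9)"
```

```text
time=11.15 position=[0.4769 0.0762 0.3721] ft_force=[ 0.2828  0.9843 -0.1429] grip_width=0.9997 joint_positions=[ 0.6024 -0.0574 -0.7678  1.5656 -0.0389  1.6157  0.4873]
turn [44.4  0.1  0.1] shift [   2.4 -155.4   69.3]
```

>>> servo_tool(commands=[[[9, 0, 0, 0, -33, 15, 87], [18, 0, 0, 1, -66, 30, 87], [27, 0, 0, 1, -99, 45, 87], [36, 0, 0, 2, -132, 58, 87], [44.4, 0, 0, 2, -155, 69, 87]]])

```text
time: 11.78
position: [0.6272, -0.0053, 0.3672]
tool_rot: [0.097, 1.57, -0.096]
ft_force: [0.8, 0.0, 0.1]
grip_width: 0.998
```

>>> servo_tool(commands=[[[0, 0, 0, 0, 0, 0, 87], [0, 0, 0, 0, 0, 0, 87], [0, 0, 0, 0, 0, 0, 87]]])

```text
time: 12.15
position: [0.6253, -0.0027, 0.3691]
tool_rot: [0.089, 1.568, -0.09]
ft_force: [0.2, 0.9, 0.2]
grip_width: 0.995
```

Run:
```python
from h import *
st();c=cam('wrist');w=vision.get_image('wrist');cv2.imwrite('pics/w7.png',w[...,::-1]);st()
t=np.array([.12,.993,0])
G=np.array([.6264,-.005,.304]);
for a in(-42,0,42):print(a,proj('wrist',G+t*a/1000-np.array([0,0,a*.00019]),c))
goal((.6264,-.005,.285),-6.9)
```

```text
time=12.15 position=[ 0.6253 -0.0027  0.3691] ft_force=[0.2257 0.9106 0.2442] grip_width=0.9946 joint_positions=[ 0.493   0.3142 -0.7133  1.2392  0.2048  1.6592 -0.2912]
time=12.2 position=[ 0.6253 -0.0029  0.3692] ft_force=[-0.018  -0.3256 -0.0624] grip_width=0.9971 joint_positions=[ 0.4931  0.3141 -0.7132  1.2391  0.205   1.6592 -0.2914]
-42 (np.float64(322.94962721709607), np.float64(266.4774771370085))
0 (np.float64(323.33119669419875), np.float64(214.1891280347567))
42 (np.float64(323.6879827296667), np.float64(158.97492423637587))
turn [0.3 0.  0. ] shift [84.2 -2.   1.2]
```

View pics/w7.png

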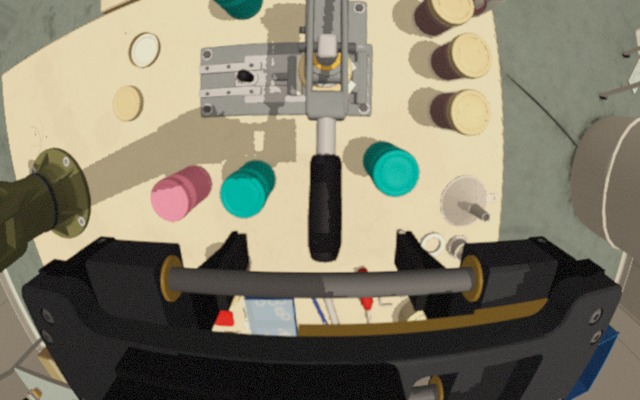

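Grip runs from (326,155) to (323,258), midpoint about (325,207), and sits between the open fingers about 5 mm further to +y than predicted. I'll descend with a small correction.

>>> servo_tool(commands=[[[0, 0, 0, 18, 1, 1, 87], [0, 0, 0, 38, 2, 1, 87], [0, 0, 0, 58, 3, 1, 87], [0, 0, 0, 76, 3, 1, 60], [0, 0, 0, 84, 3, 1, 40]]])

```text
time: 12.82
position: [0.6265, -0.001, 0.2827]
tool_rot: [0.091, 1.571, -0.092]
ft_force: [0.1, -0.1, 0.6]
grip_width: 0.855
```

>>> servo_tool(commands=[[[0, 0, 0, 0, 0, 0, 20], [0, 0, 0, 0, 0, 0, 15], [0, 0, 0, 0, 0, 0, 15], [0, 0, 0, 0, 0, 0, 15], [0, 0, 0, 0, 0, 0, 15]]], newtons=35)

```text
time: 13.45
position: [0.6281, -0.0009, 0.2849]
tool_rot: [0.091, 1.567, -0.091]
ft_force: [2.1, 0.7, -0.2]
grip_width: 0.289
```

Opening is 25.1 mm, so the grip is held. Now down in an arc, to about the point where the pad meets the lid.

>>> servo_tool(commands=[[[0, 0, 1.5, 6, 0, 0, 15], [0, 0, 3.5, 14, 0, 0, 15], [0, 0, 5.5, 22, -1, 0, 15], [0, 0, 7, 28, -1, 0, 15], [0, 0, 8, 32, -1, 0, 15]]])

```text
time: 14.08
position: [0.6279, -0.0018, 0.2525]
tool_rot: [0.203, 1.556, 0.02]
ft_force: [5.4, -1.4, 3.2]
grip_width: 0.288
```

Run:
```python
from h import *
st();s=vision.get_image('side');cv2.imwrite('pics/s8.png',s[...,::-1])
print(R.from_rotvec(ctrl.get_state()['tool_rot']).as_matrix().round(3))
```

```text
time=14.075 position=[ 0.6279 -0.0018  0.2525] ft_force=[ 5.4332 -1.3934  3.1508] grip_width=0.2878 joint_positions=[ 0.6108  0.3308 -0.7198  1.4626  0.0781  1.397  -0.2074]
[[ 0.018  0.116  0.993]
 [ 0.141  0.983 -0.117]
 [-0.99   0.143  0.001]]
```

>>> servo_tool(commands=[[[0, 0, 1, 3, 0, 1, 15], [0, 0, 2, 7, 0, 2, 15], [0, 0, 3, 11, 0, 2, 15], [0, 0, 3.5, 14, -1, 2, 15], [0, 0, 4, 17, -1, 2, 15]]])

```text
time: 14.75
position: [0.6281, -0.0006, 0.2357]
tool_rot: [0.255, 1.553, 0.074]
ft_force: [-2.2, -2.8, 6.6]
grip_width: 0.287
```

Run:
```python
from h import *
vision.get_image('side');st();s=vision.get_image('side');cv2.imwrite('pics/s9.png',s[...,::-1])
print(R.from_rotvec(ctrl.get_state()['tool_rot']).as_matrix().round(3)[:,0])
```

```text
time=14.8 position=[ 6.281e-01 -6.000e-04  2.353e-01] ft_force=[-1.542  -1.7779  7.2442] grip_width=0.2883 joint_positions=[ 0.6533  0.3462 -0.7254  1.4907  0.0187  1.3571 -0.1586]
[ 0.021  0.208 -0.978]
```

>>> servo_tool(commands=[[[0, 0, 0.5, 2, 0, 0, 15], [0, 0, 1, 4, 0, 0, 15], [0, 0, 1.5, 6, -1, 0, 15], [0, 0, 2, 8, -1, 0, 15], [0, 0, 2, 8, -1, 0, 15]]])

```text
time: 15.48
position: [0.6282, 0.0004, 0.2283]
tool_rot: [0.283, 1.548, 0.102]
ft_force: [-3.1, -1.6, 10.3]
grip_width: 0.288
```

Run:
```python
from h import *
vision.get_image('side');st();s=vision.get_image('side');t=vision.get_image('top');w=vision.get_image('wrist');np.savez('p10.npz',s=s,t=t,w=w)
b=np.load('p6.npz')['s']
o=np.zeros((600,800,3),np.uint8)
for k,i in enumerate((b,s)): o[:,400*k:400*k+396]=cv2.resize(i[195:255,237:277],(396,600),interpolation=2)
cv2.imwrite('pics/m10.png',o[...,::-1])
```

```text
time=15.525 position=[6.282e-01 5.000e-04 2.284e-01] ft_force=[-3.2084 -2.3402 10.3708] grip_width=0.2855 joint_positions=[ 0.6751  0.3528 -0.7297  1.5043 -0.0112  1.338  -0.1329]
```

View pics/m10.png

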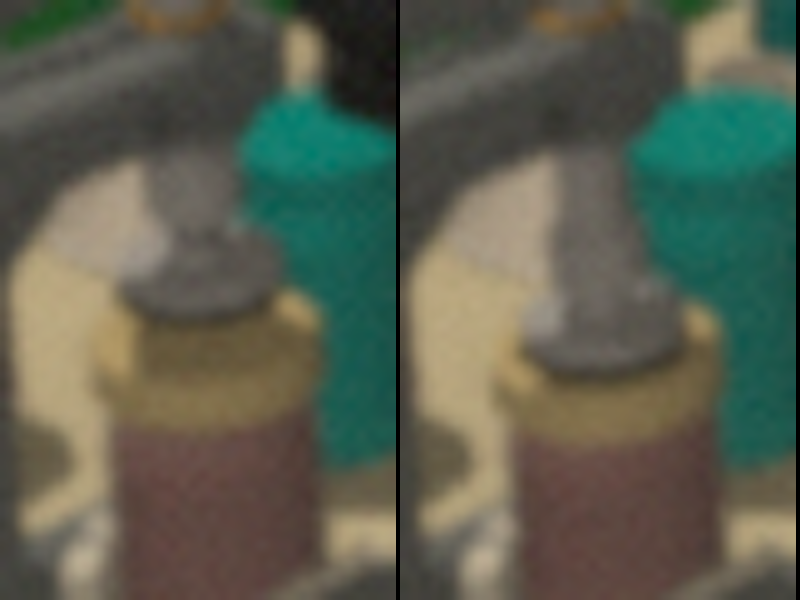

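The lid's lower edge dropped about 1.5 px (≈4 mm), so it is home, and the pad is on it and compressing. Force is 10.4 N against 11 N nominal, and drop is 56.5 mm against 59 mm. So about 2 mm more.

>>> servo_tool(commands=[[[0, 0, 0.3, 1, 0, 0, 15], [0, 0, 0.5, 2, 0, 0, 15], [0, 0, 0.5, 2, 0, 0, 15], [0, 0, 0.5, 2, 0, 0, 15]]])

```text
time: 16.18
position: [0.6283, 0.0007, 0.2267]
tool_rot: [0.289, 1.547, 0.108]
ft_force: [-3.8, -2.3, 9.9]
grip_width: 0.288
```

Run:
```python
from h import *
vision.get_image('side');st();ims=[vision.get_image('side') for _ in range(8)];s=np.mean(ims,0);c=cam('wrist')
w=np.mean([vision.get_image('wrist') for _ in range(4)],0);st();np.savez('p11.npz',s=s,w=w)
o=np.zeros((600,800,3),np.uint8)
o[:,:396]=cv2.resize(s[200:240,244:270.0.__int__()],(396,600),interpolation=2).clip(0,255)
g=w[0:260,200:440];o[:433,400:800]=cv2.resize(g,(400,433),interpolation=2).clip(0,255)
cv2.imwrite('pics/m11.png',o[...,::-1])
G=s.mean(2)
print('stem col profile',[(r,int(G[r,256:260].mean())) for r in range(205,236)])
for P in((.642,.124,.147),(.642,.124,.128)):print(proj('side',P))
```

```text
time=16.225 position=[0.6283 0.0007 0.2267] ft_force=[-3.2539 -1.5098  9.8451] grip_width=0.2886 joint_positions=[ 0.6802  0.3546 -0.7307  1.5077 -0.0184  1.3333 -0.1268]
time=16.825 position=[0.6283 0.0007 0.2267] ft_force=[-3.1514 -2.9589 10.3553] grip_width=0.285 joint_positions=[ 0.6803  0.3546 -0.7307  1.5077 -0.0183  1.3333 -0.1268]
stem col profile [(205, 62), (206, 61), (207, 62), (208, 66), (209, 75), (210, 83), (211, 88), (212, 90), (213, 91), (214, 91), (215, 92), (216, 92), (217, 92), (218, 93), (219, 95), (220, 98), (221, 99), (222, 100), (223, 99), (224, 98), (225, 96), (226, 92), (227, 87), (228, 85), (229, 92), (230, 96), (231, 83), (232, 65), (233, 75), (234, 93), (235, 103)]
(np.float64(257.76160203992055), np.float64(222.61527064362068))
(np.float64(258.2297418360356), np.float64(228.306220049037))
```

View pics/m11.png

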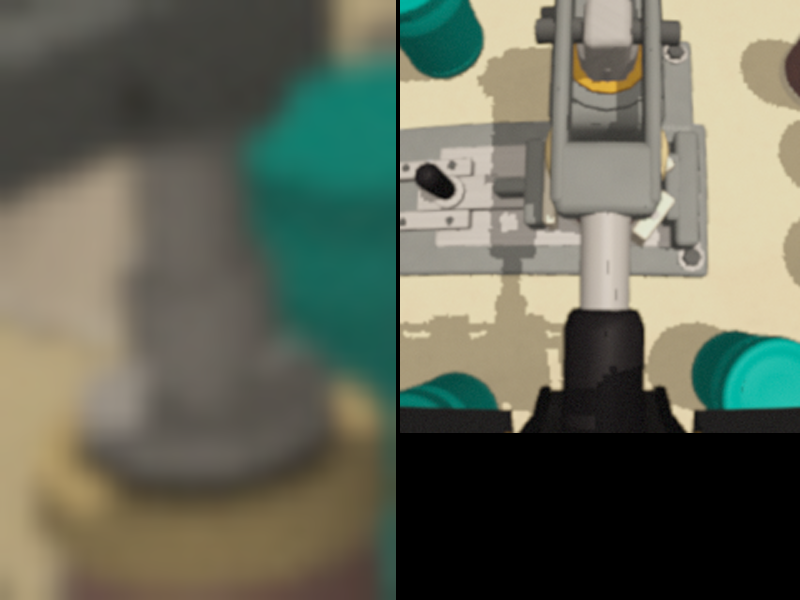

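Grip centre is at z≈0.245, which matches the stated hold height. The force is steady at about 10 N and the pose held over 0.6 s. Handing in while still holding.

```bash
python3 -c "
from h import *
from bench import close_job
st();print(close_job())"
```

```text
time=16.825 position=[0.6283 0.0007 0.2267] ft_force=[-3.1514 -2.9589 10.3553] grip_width=0.285 joint_positions=[ 0.6803  0.3546 -0.7307  1.5077 -0.0183  1.3333 -0.1268]
the job is handed in; nothing more can be done
None
```

I slid the jaw in by its post until it bore on the jar, then brought the lever down to the halfway height. I handed the job in at 16.8 s with the gripper still holding the lever.

**Jar seating:** The push force rose to about 17 N, against about 4 N while sliding. The fingers slipped slightly on the post, and backing off may have tugged the jaw, so I pushed again to about 8 N before letting go. Afterwards, the views from above and the side put the lid within about 1–2 mm of the pad's axis. In the side view I could only measure the lid's right edge.

**Lid:** Side pictures before and during the press show its lower edge dropping about 1.5 px, roughly 4 mm, so it is home.

**Pad depth:** The grip centre is at a height of 0.245 m, which matches the stated hold height. The upward force stayed near 10 N, slightly under the nominal 11 N, so the pad could be a few tenths of a millimetre short of halfway. The side camera could not resolve the groove at the sleeve's rim, so the depth rests on height and force, not on seeing the groove.

I never touched the finished jars, loose lids or look-alikes.

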